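Set the seed mill at the flower stand

TASK

Set the seed mill for grinding: turn its adjusting ring clockwise (seen from above) by the lever until the burrs touch and it stops, then back it off three clicks. Only after that, slide the round catch tin along the counter, without lifting it, until the mill's spout is over the tin's middle to within about 2 cm. Leave the two amber bottles and the snips where they are.

Things in the scene. Friction and masses are not known exactly. Their poses are not given: they have to be found in the camera images.
- mill: White upright seed mill, fixed to the counter. Origin on its vertical axis at counter level. Foot 150 mm across; body 92 mm across, 110 mm above 125 mm height; adjusting ring 165 to 195 mm high; clear hopper on top, 100 mm across, 285 mm high. Spout along its own -y. Along its own +x a steel block (to 94 mm from the axis, 187 mm high) holds the sprung click pin.
- ring (a joint): Angle of the mill's toothed steel ring (130 mm across) about the vertical axis. 0 = burrs touch, hard stop; grows counter-clockwise from above, as it backs off, to 1.676. Rests at a click every 12 degrees: 0, 0.209, 0.419, 0.628 (third)... Pushed past half way it jumps to the next, up to 15 mm at the post. A click takes 2 to 5 N at the post; at the stop force rises steeply.
- lever_post (a point): On the axis of the ring lever's upright black post, 215 mm above the counter, 135 mm from the mill's axis. Post 20 mm across, 177 to 243 mm high, at the end of a level steel bar (12 mm thick, top at 187 mm) straight out from the ring; both sides of it are free. At ring angle q the lever points 1.92 + q rad counter-clockwise from the mill's own +x.
- spout (a point): Centre of the mill's round spout mouth, which faces down: 170 mm from the mill's axis along the mill's own -y, 105 mm above the counter, 34 mm across. Its vertical end rises to 139 mm; a pipe 28 mm thick runs from there to the mill's body.
- tin: Loose round open aluminium catch tin, 140 mm across, 60 mm high, wall 3 mm, about 0.25 kg, empty. Origin at the centre of its underside.
- bottle_tall: Bystander: amber glass bottle 62 mm across and 165 mm high with two flowers reaching 225 mm. Origin at the centre of its underside. Stays where it is.
- bottle_squat: Bystander: squat amber glass bottle 68 mm across, 118 mm high. Origin at the centre of its underside. Stays where it is.
- snips: Bystander: garden snips lying flat, about 180 mm long, 18 mm high. Origin at the counter near the middle. Stays where it is.
There are look-alikes about, which are no part of the job. Of the things like the tin, leave any that is purple; of the rest the smaller one is meant.

How it is judged:
On the way, in this order (a step that is already met when the one before it is completed fails the run):
1. the ring is turned in until the burrs touch (value of joint ring below 0.05 rad), for 0.2 s.
2. the ring is backed off to the third click and rests there (value of joint ring between 0.54 and 0.71 rad), for 0.5 s.
3. the tin is slid under the spout (horizontal distance between tin and spout below 0.025 m), for 0.2 s.
At the end, for the whole second after the job is handed in: The ring rests at the third click from the stop (0.54 to 0.71 rad), the tin stands flat and at rest on the counter with its centre within 25 mm horizontally of the spout's centre (all of step 2 and horizontal distance between tin and spout below 0.025 m and height (world z) of tin below 0.006 m and angle between tin's own z axis and vertical below 0.08 rad and linear speed of tin below 0.02 m/s); the robot touches nothing.
It fails at once if the tin is lifted off the counter or tipped (height (world z) of tin above 0.025 m or angle between tin's own z axis and vertical above 0.35 rad).
It fails at once if a bottle or the snips are pushed more than 40 mm or a bottle is tipped (distance of any of bottle_tall, bottle_squat, snips from where it was at the start of the episode above 0.04 m or angle between any of bottle_tall, bottle_squat's own z axis and vertical above 0.6 rad).
It also fails if it takes over 67 s, if anything falls off the work surface, if the arm or the gripper's body presses on something with over 40 N, if the wrist force passes 120 N, or if a joint passes its speed limit or range.

ROBOT

A 6-joint arm with a two-finger parallel gripper is mounted at the origin on the work surface. World frame = base frame: x ahead of the robot, y to its left, z up, the work surface at z = 0. Lengths are in m, angles in rad, forces in N, time in s.
With the tool pointing down it reaches from about 0.25 to 0.775 m from the base axis. Payload 4 kg.
Tool frame: the origin (TCP) lies midway between the tips of the shut fingers; the grasp point (between the pads) lies 19 mm behind it; z points along the fingers, y is the direction in which the jaws open and shut (so a half turn about z gives the same grasp; the last joint's range is limited). The gripper opens to 94 mm and grips with 3 to 60 N. Pads are 16 mm wide; open, the fingers measure 119 mm over their backs; the gripper's body (75 mm by 177 mm) begins 78 mm behind the grasp point.
Start: joints at [1.001, 0.087, 1.371, -0, 1.684, -0.103], TCP at [0.248, 0.491, 0.206] pointing down, gripper open.
Joint ranges: [-3.1, 3.1], [-0.76, 2.03], [0.27, 2.55], [-1.08, 4.22], [0.17, 2.65], [-2.57, 2.57]. Speed limits (rad/s): [2.79, 2.79, 3.14, 3.14, 3.14, 3.14].

INTERFACE

Orientations are given as [roll, pitch, yaw] about the fixed x, y, z axes, in that order (R = Rz(yaw) Ry(pitch) Rx(roll)).
In Python, from bench import get_obs, snapshot, ticket gives the robot as it stands.
- The arm moves only by the shell command python3 -m creep 'ROWS' [OPENING]. ROWS is JSON, a list that holds one entry, the list of rows, each a list of 4 numbers: the shift along the tool's x, y, z in mm, then the turn about the tool's z in degrees. A call has 1 to 8 rows; each row shifts and turns the commanded pose from where the row before left it, along the tool's axes as they then stand; what a row does not reach is not made up. A row lasts 1/8 s, in which the tool goes at most 62.5 mm and 10.7 degrees, less where a joint would pass 70% of its speed; a pose out of reach is approached as far as the arm can. A call with a gripper value outside its range is refused whole. OPENING is the opening, from 0 (shut) to 1 (fully open), set as the call begins (- or left out, the last holds). The fingers move at their own pace and stop on an object; the grip force is fixed at half the most. Time passes only in rows, so rows that do not move let the fingers close. It gives the time, the measured TCP pose, the force and the opening at its end, in the units of the state.
- get_obs(): the state, without advancing time (a new reading comes with each control period).
- snapshot(name): name is "side" or "top"; returns a dict with "color" (400x640x3 uint8, red, green, blue), "depth" (400x640 float32, m along the optical axis (not along the pixel's ray), 0 where there is no reading), "fx", "fy", "cx", "cy" (pixels), "distortion" ([k1, k2, p1, p2, k3] as OpenCV has them; the pictures are not rectified), "extrinsics" (4x4, takes a point from world to camera coordinates). Camera axes: x right, y down, z forward; pixel columns grow to the right and rows downward; lengths in m; the calibration is good to about 2 mm. A picture is of the moment at which its call begins.
- ticket.close_job(): hands the job in, once; it reports no verdict.
The state is a dict: "time": time; "joint_positions": joint angles; "qvel": joint speeds; "joint_torque": joint torques, N m; "tool_pos": TCP position; "ee_rot": TCP orientation; "wrist_force": force on the tool from outside, world axes, zero at the start; "wrist_torque": the same for the moment, N m; "width": finger opening in m.
Only numpy, scipy, OpenCV 4.12 (cv2) and the standard library are available. Lean on these libraries where they do the work, as an engineer would, in place of code of your own. Each camera call takes 0.05 s, during which the arm holds its last target. There are 200 camera calls.

## Working session

There is one attempt and no reset: what is moved stays moved. The work goes in short steps, Python scripts to look and compute and a shell command to move; the robot and the scene stay as the last step left them, time stands still between calls to the robot, and variables do not carry over. Pictures are saved under pics/ and viewed, on a budget of 10 in all, crops included, one or two more only if the job needs it, and the job is handed in when it is done.

```bash
mkdir -p pics
cat > h.py <<'E'
import numpy as np, cv2
from bench import get_obs, snapshot, ticket
def world(s):
    h,w=s["depth"].shape
    K=np.array([[s["fx"],0,s["cx"]],[0,s["fy"],s["cy"]],[0,0,1.]])
    uv=np.stack(np.meshgrid(np.arange(w),np.arange(h)),-1).reshape(-1,1,2).astype(np.float64)
    n=cv2.undistortPoints(uv,K,np.array(s["distortion"],float)).reshape(h,w,2)
    d=s["depth"][...,None]
    p=np.concatenate([n*d,d],-1)
    E=np.array(s["extrinsics"]); R,t=E[:3,:3],E[:3,3]
    P=(p-t)@R
    P[s["depth"]==0]=np.nan
    return P
def save(s,name): cv2.imwrite("pics/"+name,s["color"][...,::-1])
E
python3 - <<'E'
from h import *
for n in("top","side"):
    s=snapshot(n); save(s,n+"1.png"); np.save(n+"1.npy",world(s)); np.save(n+"1c.npy",s["color"])
    E=np.array(s["extrinsics"]); print(n,-E[:3,:3].T@E[:3,3])
print(get_obs())
E
```

```text
top [0.20662616 0.01529966 1.24491057]
side [ 0.22683785 -0.67385128  0.7655233 ]
{'time': 0.1, 'joint_positions': array([ 1.00089339e+00,  8.79188973e-02,  1.37206723e+00, -1.96854035e-05,
        1.68364038e+00, -1.03056117e-01]), 'qvel': array([-0.00100006, -0.00242919, -0.00164433,  0.0007755 ,  0.00010696,
        0.00065518]), 'joint_torque': array([ 2.50818870e-03, -3.41244221e+01, -3.03303266e+01,  7.20758317e-02,
        3.02769360e-02, -1.06172772e-04]), 'tool_pos': array([0.24725972, 0.49073141, 0.20441879]), 'ee_rot': array([-3.13956758e+00, -1.89769192e-04,  2.67474344e+00]), 'wrist_force': array([ 0.13371327, -0.34235223,  0.70678489]), 'wrist_torque': array([ 0.00966684,  0.02169702, -0.01996341]), 'width': 0.09414474040454499}
```

View pics/top1.png

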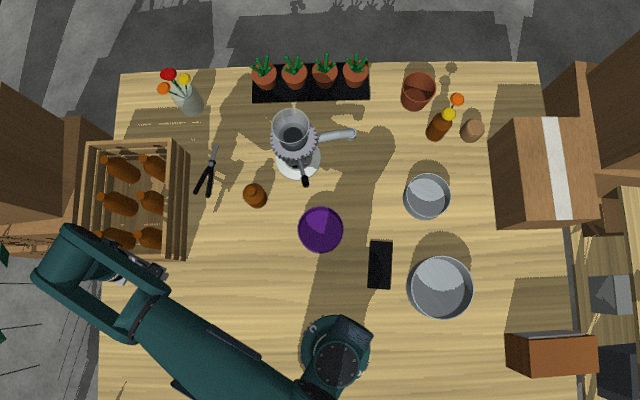

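View pics/side1.png

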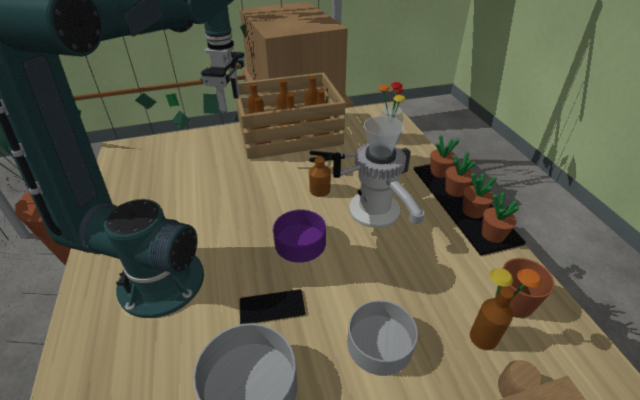

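The top view has world x up and y left. The mill is at about (295,140), its spout end at (350,134) and the lever post at (305,182), pointing towards the robot. The smaller aluminium tin is at (427,196). The squat bottle is at (255,195), the tall bottle at (440,125) and the snips at (207,172). The side view agrees.

```bash
cat > m.py <<'E'
from h import *
from scipy.optimize import least_squares
def circ(p,c0,r=None):
    f=(lambda v:np.hypot(p[:,0]-v[0],p[:,1]-v[1])-(v[2] if r is None else r))
    s=least_squares(f,list(c0)+([.07] if r is None else []),loss="soft_l1",f_scale=.002)
    return s.x.round(4),round(float(np.median(abs(f(s.x)))),4),len(p)
def tin(P,c0):
    q=P.reshape(-1,3); q=q[(abs(q[:,2]-.058)<.004)&(np.hypot(*(q[:,:2]-c0).T)<.095)]
    return circ(q,c0)
E
python3 - <<'E'
from m import *
T=np.load("top1.npy");S=np.load("side1.npy")
for n,(u,v) in dict(tin=(427,196),spout=(350,134),post=(305,182),hopper=(293,132),squat=(255,195),tall=(434,128),snips=(207,175),purple=(320,230),big=(440,287),phone=(380,265),stub=(472,130)).items(): print(n,T[v,u].round(3))
c=T[196,427,:2]
print("tin",tin(T,c),tin(S,c))
for nm,P in(("T",T),("S",S)):
    q=P.reshape(-1,3)
    m=T[132,293,:2]
    q=q[np.hypot(*(q[:,:2]-m).T)<.3]
    f=q[(q[:,2]>.005)&(q[:,2]<.05)&(np.hypot(*(q[:,:2]-m).T)<.1)]
    print(nm,"foot z",np.percentile(f[:,2],[10,50,90]) if len(f) else 0,len(f))
    for lo,hi in((.004,.02),(.05,.11),(.17,.193),(.21,.245),(.25,.283)):
        g=q[(q[:,2]>lo)&(q[:,2]<hi)&(np.hypot(*(q[:,:2]-m).T)<.09)]
        if len(g)>20: print(nm,lo,hi,circ(g,m))
    post=q[(q[:,2]>.195)&(q[:,2]<.25)&(q[:,0]<m[0]-.09)]
    print("post",len(post),np.median(post,0) if len(post) else 0, post.min(0) if len(post) else 0,post.max(0)if len(post) else 0)
    sp=q[(q[:,2]>.1)&(q[:,2]<.15)&(q[:,1]<m[1]-.08)]
    print("spout",len(sp),np.median(sp,0),sp.min(0),sp.max(0))
    for a in np.arange(.06,.20,.02):
        g=sp[abs(m[1]-a-sp[:,1])<.01]
        if len(g):print(round(a,2),g.mean(0).round(3),len(g))
E
```

```text
tin [ 0.466 -0.311  0.001]
spout [ 0.631 -0.062  0.137]
post [0.463 0.068 0.238]
hopper [nan nan nan]
squat [0.463 0.226 0.096]
tall [ 0.662 -0.326  0.092]
snips [0.555 0.403 0.004]
purple [0.365 0.035 0.005]
big [ 0.178 -0.33   0.009]
phone [ 0.251 -0.148  0.009]
stub [ 0.662 -0.455  0.069]
tin (array([ 0.4577, -0.2995,  0.0683]), 0.0009, 165) (array([ 0.4557, -0.2987,  0.0679]), 0.0008, 435)
T foot z 0 0
post 0 0 0 0
  return _methods._mean(a, axis=axis, dtype=dtype,
  ret = um.true_divide(
Traceback (most recent call last):
ValueError: zero-size array to reduction operation minimum which has no identity
```

Run:
```python
from m import *
T=np.load("top1.npy");S=np.load("side1.npy")
m=np.array([.59,.09])
for nm,P in(("T",T),("S",S)):
    q=P.reshape(-1,3); q=q[~np.isnan(q[:,0])]
    r=np.hypot(*(q[:,:2]-m).T); q=q[r<.26]; r=r[r<.26]
    for lo,hi,R in((.004,.03,None),(.04,.11,.046),(.168,.193,.065)):
        g=q[(q[:,2]>lo)&(q[:,2]<hi)&(r<.09)]
        if len(g)>20: print(nm,lo,hi,circ(g,m,R), g[:,2].mean())
    g=q[(q[:,2]>.19)&(q[:,2]<.26)&(q[:,0]<m[0]-.08)]
    if len(g): print("post",len(g),g.mean(0).round(4),g.min(0).round(3),g.max(0).round(3))
    g=q[(abs(q[:,2]-.18)<.015)&(q[:,0]<m[0]-.07)]
    if len(g): print("bar",len(g),g.mean(0).round(4),g.min(0).round(3),g.max(0).round(3))
    sp=q[(q[:,2]>.1)&(q[:,2]<.15)&(q[:,1]<m[1]-.06)&(q[:,0]>.5)]
    for a in np.arange(.07,.22,.02):
        g=sp[abs(m[1]-a-sp[:,1])<.01]
        if len(g):print(round(a,2),g.mean(0).round(3),g[:,0].min().round(3),g[:,0].max().round(3),len(g))
    g=q[(q[:,2]>.15)&(q[:,2]<.192)&(q[:,0]>m[0]+.06)&(abs(q[:,1]-m[1])<.06)]
    if len(g): print("block",len(g),g.mean(0).round(3),g.max(0).round(3))
```

```text
T 0.004 0.03 (array([0.606, 0.103, 0.066]), 0.0076, 642) 0.01656596771099022
T 0.04 0.11 (array([0.6024, 0.1033]), 0.001, 104) 0.07011102408811375
T 0.168 0.193 (array([0.6037, 0.1032]), 0.0053, 288) 0.18668688709972353
post 77 [0.4694 0.0704 0.2302] [0.462 0.061 0.19 ] [0.506 0.081 0.246]
bar 47 [0.4997 0.0784 0.1867] [0.462 0.063 0.182] [0.519 0.087 0.195]
0.07 [0.607 0.019 0.146] 0.605 0.609 4
0.09 [ 0.617 -0.001  0.147] 0.609 0.638 12
0.11 [ 0.622 -0.021  0.146] 0.614 0.644 18
0.13 [ 0.63  -0.042  0.144] 0.618 0.645 54
0.15 [ 0.634 -0.06   0.133] 0.622 0.656 81
0.17 [ 0.635 -0.074  0.13 ] 0.623 0.652 30
S 0.004 0.03 (array([0.6001, 0.1045, 0.0634]), 0.0086, 855) 0.017433757557554053
S 0.04 0.11 (array([0.6   , 0.1055]), 0.0009, 630) 0.0754957753919661
S 0.168 0.193 (array([0.5997, 0.1057]), 0.0021, 473) 0.18201164341491136
post 167 [0.4677 0.0663 0.2214] [0.459 0.061 0.191] [0.478 0.083 0.245]
bar 109 [0.4871 0.072  0.1856] [0.46  0.061 0.176] [0.52  0.084 0.195]
0.07 [0.605 0.02  0.145] 0.602 0.608 16
0.09 [ 0.61  -0.001  0.145] 0.607 0.614 26
0.11 [ 0.616 -0.021  0.144] 0.611 0.641 37
0.13 [ 0.626 -0.041  0.143] 0.615 0.644 85
0.15 [ 0.629 -0.061  0.132] 0.618 0.654 129
0.17 [ 0.634 -0.075  0.122] 0.62 0.65 106
block 95 [0.683 0.113 0.178] [0.695 0.135 0.192]
```

Cross-checks: the axis is at (0.6015,0.1045). The spout is 0.170 m from it, which puts the mill yaw at 0.21. The post radius measures 0.137, and lever angle 3.389 gives q≈1.257, exactly click 6. The tin is 0.136–0.14 m across, which matches.

Plan: grip the post with the jaws tangential, turn to the stop, back off, then push the tin with the two half-open fingers as a cradle.

```bash
cat > go.py <<'E'
import sys
from h import *
from scipy.spatial.transform import Rotation as R
# usage: go.py x y z yawdeg -> shift in tool axes (mm) as they stand, turn (deg)
x,y,z,w=map(float,sys.argv[1:5]); o=get_obs()
r=R.from_euler("xyz",o["ee_rot"]); d=r.inv().apply(np.array([x,y,z])-o["tool_pos"])*1000
t=-(w-np.degrees(o["ee_rot"][2])+180)%360
t=t-360 if t>180 else t
print("shift",d.round(1),"turn",round(((np.degrees(o["ee_rot"][2])-w+180)%360)-180,1),"F",o["wrist_force"].round(1),"t",o["time"],"pos",o["tool_pos"].round(4),"yaw",np.degrees(o["ee_rot"][2]).round(1),"q",o["joint_positions"].round(2))
E
sed -i '/^t=/d' go.py
python3 -m creep '[[[0,0,-50,-10],[0,0,-50,-10],[0,0,0,-10],[0,0,0,-10.4],[0,0,0,0]]]' 0.7
python3 go.py 0.469 0.071 0.29 194.2
```

```text
time: 0.72
tool_pos: [0.2474, 0.491, 0.3049]
ee_rot: [-3.141, -0.001, -2.905]
wrist_force: [-0.2, -0.5, 0.3]
width: 0.0654
shift [-117.1 -460.2   15.2] turn -0.7 F [-0.2 -0.5  0.3] t 0.725 pos [0.2474 0.491  0.3049] yaw -166.5 q [ 1.    0.09  1.17  0.    1.88 -0.81]
```

```bash
python3 -m creep '[[[-14,-54,0,-0.7],[-15,-58,0,0],[-15,-58,0,0],[-15,-58,0,0],[-15,-58,0,0],[-15,-58,0,0],[-14,-58,0,0],[-14,-58,0,0]]]'
python3 -m creep '[[[0,0,0,0],[0,0,0,0]]]'
python3 go.py 0.469 0.071 0.203 194.2
python3 - <<'E'
from m import *
s=snapshot("side");save(s,"side2.png")
E
```

```text
time: 1.72
tool_pos: [0.4747, 0.0724, 0.3051]
ee_rot: [3.141, -0.0, -2.895]
wrist_force: [0.8, 0.5, -0.1]
width: 0.0658
time: 1.98
tool_pos: [0.474, 0.0745, 0.3051]
ee_rot: [3.141, -0.001, -2.893]
wrist_force: [0.5, 0.5, -0.8]
width: 0.0656
shift [  5.6  -2.3 102.1] turn 0.0 F [ 0.5  0.5 -0.8] t 1.975 pos [0.474  0.0745 0.3051] yaw -165.8 q [ 0.04 -0.07  1.33  0.    1.88 -1.78]
```

View pics/side2.png

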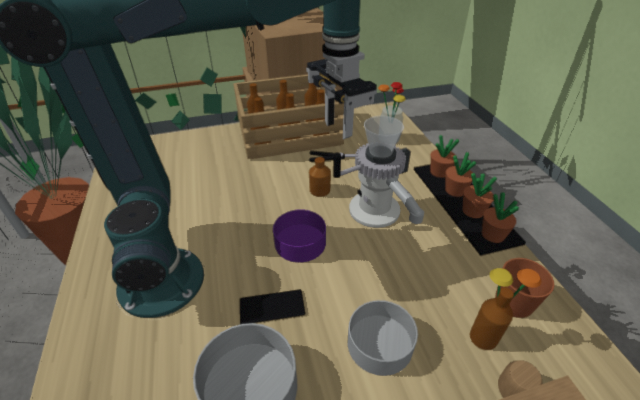

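The gripper hangs over the mill's lever, fingertips near (340,115) and post at (337,163). A dark horizontal piece at (312–340,155) needs identifying before I descend.

Run:
```python
from m import *
s=snapshot("side");P=world(s)
for v,u in((153,314),(154,320),(155,328),(156,335),(160,337),(165,337),(172,337),(158,348)): print(v,u,P[v,u].round(3),s["color"][v,u])
cv2.imwrite("pics/crop3.png",cv2.resize(s["color"][60:230,270:440,::-1],(680,680),interpolation=cv2.INTER_CUBIC))
```

```text
153 314 [0.502 0.431 0.012] [14 12 12]
154 320 [0.522 0.423 0.009] [ 9 11 10]
155 328 [0.548 0.411 0.008] [17 16 18]
156 335 [0.463 0.065 0.243] [15 15 18]
160 337 [nan nan nan] [ 9  8 10]
165 337 [nan nan nan] [12 10 13]
172 337 [0.468 0.062 0.197] [12 10 13]
158 348 [0.613 0.384 0.001] [106  95  70]
```

View pics/crop3.png

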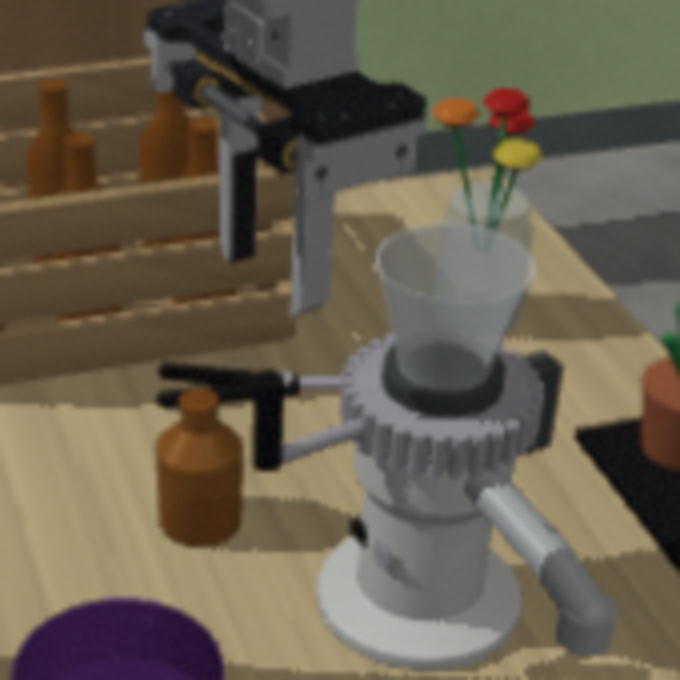

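The dark piece is the snips' handles lying behind the post. The post and bar are clear, so I descend and grip.

```bash
python3 -m creep '[[[3,-1,25,0],[3,-1,25,0],[0,0,25,0],[0,0,20,0],[0,0,7,0],[0,0,0,0]]]'
python3 go.py 0.469 0.071 0.203 194.2
```

```text
time: 2.82
tool_pos: [0.4687, 0.0717, 0.2037]
ee_rot: [3.141, 0.0, -2.89]
wrist_force: [-0.9, 0.2, 0.3]
width: 0.066
shift [-0.1 -0.8  0.7] turn 0.2 F [-0.9  0.2  0.3] t 2.825 pos [0.4687 0.0717 0.2037] yaw -165.6 q [ 0.03 -0.08  1.54  0.    1.68 -1.79]
```

```bash
python3 -m creep '[[[0,0,0,0],[0,0,0,0],[0,0,0,0],[0,0,0,0],[0,0,0,0]]]' 0
python3 go.py 0.469 0.071 0.203 194.2
python3 - <<'E'
# arc rows: yaw turn of +6deg about tool z at post: chord 135*2*sin(3deg), direction
import numpy as np
for s in(3,4,6,8):
    a=np.radians(s);print(s,"x",135*(1-np.cos(a)),"y",135*np.sin(a))
E
```

```text
time: 3.45
tool_pos: [0.469, 0.0707, 0.2035]
ee_rot: [3.141, 0.0, -2.891]
wrist_force: [0.2, -0.9, -0.1]
width: 0.0194
shift [-0.   0.3  0.5] turn 0.1 F [ 0.2 -0.9 -0.1] t 3.45 pos [0.469  0.0707 0.2035] yaw -165.7 q [ 0.03 -0.08  1.54  0.    1.68 -1.79]
3 x 0.1850128081325325 y 7.065354092797418
4 x 0.3288532149237333 y 9.417123955456915
6 x 0.7395441252831059 y 14.111342541133219
8 x 1.3138107198880011 y 18.788368629608833
```

The post is gripped (19.4 mm opening). Tool +y with a positive turn is clockwise.

```bash
cat > ring.py <<'E'
from h import *
o=get_obs(); d=o["tool_pos"][:2]-[.6015,.1045]
th=np.degrees(np.arctan2(d[1],d[0]))%360
F=o["wrist_force"]; y=o["ee_rot"][2]; t=np.radians(th)
print("lever",th.round(1),"q~",np.radians(th-122.2).round(3),"r",np.hypot(*d).round(4),"yaw",(np.degrees(y)%360).round(1),"Ftan(cw)",(F[0]*np.sin(t)-F[1]*np.cos(t)).round(1),"Frad",(F[0]*np.cos(t)+F[1]*np.sin(t)).round(1),"Fz",F[2].round(1),"z",o["tool_pos"][2].round(4),"w",o["width"].round(4),"t",o["time"])
E
python3 ring.py
python3 -m creep '[[[-0.3,9.4,0,4],[-0.3,9.4,0,4],[-0.3,9.4,0,4],[-0.3,9.4,0,4],[-0.3,9.4,0,4],[-0.3,9.4,0,4],[0,0,0,0]]]' >/dev/null
python3 ring.py
```

```text
Traceback (most recent call last):
  File "ring.py", line 5, in <module>
    print("lever",th.round(1),"q~",np.radians(th-122.2).round(3),"r",np.hypot(*d).round(4),"yaw",(np.degrees(y)%360).round(1),"Ftan(cw)",(F[0]*np.sin(t)-F[1]*np.cos(t)).round(1),"Frad",(F[0]*np.cos(t)+F[1]*np.sin(t)).round(1),"Fz",F[2].round(1),"z",o["tool_pos"][2].round(4),"w",o["width"].round(4),"t",o["time"])
                                                                                                                                                                                                                                                                                       ^^^^^^^^^^^^^^^^
AttributeError: 'float' object has no attribute 'round'
Traceback (most recent call last):
  File "ring.py", line 5, in <module>
    print("lever",th.round(1),"q~",np.radians(th-122.2).round(3),"r",np.hypot(*d).round(4),"yaw",(np.degrees(y)%360).round(1),"Ftan(cw)",(F[0]*np.sin(t)-F[1]*np.cos(t)).round(1),"Frad",(F[0]*np.cos(t)+F[1]*np.sin(t)).round(1),"Fz",F[2].round(1),"z",o["tool_pos"][2].round(4),"w",o["width"].round(4),"t",o["time"])
                                                                                                                                                                                                                                                                                       ^^^^^^^^^^^^^^^^
AttributeError: 'float' object has no attribute 'round'
```

```bash
sed -i 's/o\["width"\].round(4)/round(o["width"],4)/' ring.py
python3 ring.py
python3 -m creep '[[[-0.3,9.4,0,4],[-0.3,9.4,0,4],[-0.3,9.4,0,4],[-0.3,9.4,0,4],[-0.3,9.4,0,4],[-0.3,9.4,0,4],[0,0,0,0]]]' >/dev/null
python3 ring.py
```

```text
lever 170.3 q~ 0.839 r 0.1365 yaw 170.5 Ftan(cw) 2.4 Frad -1.1 Fz -0.9 z 0.2035 w 0.0196 t 4.325
lever 146.4 q~ 0.422 r 0.1365 yaw 146.5 Ftan(cw) 5.6 Frad 0.7 Fz -0.7 z 0.2035 w 0.0196 t 5.2
```

```bash
python3 -m creep '[[[-0.3,9.4,0,4],[-0.3,9.4,0,4],[-0.3,9.4,0,4],[-0.3,9.4,0,4],[-0.2,7.1,0,3],[0,0,0,0]]]' >/dev/null
python3 ring.py
python3 -m creep '[[[-0.2,7.1,0,3],[0,2.4,0,1],[0,0,0,0]]]' >/dev/null
python3 ring.py
python3 -m creep '[[[0,2,0,0.8],[0,0,0,0],[0,0,0,0]]]' >/dev/null
python3 ring.py
```

```text
lever 128.0 q~ 0.101 r 0.1367 yaw 127.5 Ftan(cw) 2.4 Frad 3.7 Fz 1.3 z 0.2036 w 0.0194 t 5.95
lever 123.8 q~ 0.029 r 0.1368 yaw 123.5 Ftan(cw) 4.5 Frad 3.7 Fz -0.2 z 0.2036 w 0.0197 t 6.325
lever 123.0 q~ 0.015 r 0.1368 yaw 122.7 Ftan(cw) 5.5 Frad 4.5 Fz -0.2 z 0.2036 w 0.0192 t 6.7
```

```bash
for i in 1 2; do :; done
python3 -m creep '[[[0,2,0,0.8],[0,0,0,0],[0,0,0,0]]]' >/dev/null
python3 ring.py
python3 -m creep '[[[0,2,0,0.5],[0,0,0,0],[0,0,0,0]]]' >/dev/null
python3 ring.py
python3 -m creep '[[[0,2,0,0.3],[0,0,0,0],[0,0,0,0]]]' >/dev/null
python3 ring.py
```

```text
lever 122.1 q~ -0.001 r 0.1368 yaw 121.9 Ftan(cw) 4.4 Frad 4.3 Fz -0.6 z 0.2037 w 0.0193 t 7.075
lever 121.7 q~ -0.009 r 0.1368 yaw 121.4 Ftan(cw) 2.6 Frad 4.7 Fz 0.7 z 0.2036 w 0.0193 t 7.45
lever 121.6 q~ -0.011 r 0.1367 yaw 121.0 Ftan(cw) -4.1 Frad 5.0 Fz 1.9 z 0.2036 w 0.0193 t 7.825
```

The force now rises while the lever barely moves, so this is the stop. One more nudge to confirm, then back off 36°.

```bash
python3 -m creep '[[[0,2,0,0],[0,0,0,0],[0,0,0,0]]]' >/dev/null
python3 ring.py
python3 -m creep '[[[0,-5,0,0],[-0.3,-9.4,0,-4],[-0.3,-9.4,0,-4],[-0.3,-9.4,0,-4],[-0.3,-9.4,0,-4],[-0.3,-9.4,0,-4],[0,0,0,0]]]' >/dev/null
python3 ring.py
python3 -m creep '[[[-0.3,-9.4,0,-4],[-0.3,-9.4,0,-4],[-0.3,-9.4,0,-4],[-0.2,-7.1,0,-3],[0,0,0,0],[0,0,0,0]]]' >/dev/null
python3 ring.py
```

```text
lever 121.5 q~ -0.012 r 0.1366 yaw 121.0 Ftan(cw) -8.4 Frad 5.6 Fz 3.6 z 0.2035 w 0.0196 t 8.2
lever 142.4 q~ 0.353 r 0.1364 yaw 140.9 Ftan(cw) -0.7 Frad 1.2 Fz 0.2 z 0.2035 w 0.0193 t 9.075
lever 157.0 q~ 0.607 r 0.1364 yaw 155.8 Ftan(cw) -3.8 Frad -2.7 Fz -0.0 z 0.2034 w 0.0196 t 9.825
```

```bash
python3 -m creep '[[[0,-2,0,-1],[0,0,0,0]]]' >/dev/null
python3 ring.py
python3 -m creep '[[[0,0,0,0],[0,0,0,0],[0,0,0,0],[0,0,-30,0],[0,0,-40,0],[0,0,-40,0],[0,0,0,0]]]' 0.65
python3 go.py 0.38 -0.4 0.30 52.8
```

```text
lever 157.6 q~ 0.617 r 0.1364 yaw 156.9 Ftan(cw) -3.9 Frad -4.8 Fz -0.4 z 0.2035 w 0.0193 t 10.075
time: 10.95
tool_pos: [0.4758, 0.1579, 0.3177]
ee_rot: [3.137, 0.006, 2.74]
wrist_force: [0.5, -0.2, 0.5]
width: 0.0612
shift [-129.9 -551.    15.7] turn 104.2 F [ 0.5 -0.2  0.5] t 10.95 pos [0.4758 0.1579 0.3177] yaw 157.0 q [ 0.21 -0.02  1.26  0.    1.89 -0.96]
```

```bash
python3 -m creep '[[[-13,-55,0,0],[-13,-55,0,0],[-13,-55,0,0],[-13,-55,0,0],[-13,-55,0,0],[-13,-55,0,0],[-13,-55,0,0],[-13,-55,0,0]]]' >/dev/null
python3 -m creep '[[[-13,-55,0,10.4],[0,0,0,10.4],[0,0,0,10.4],[0,0,0,10.4],[0,0,0,10.4],[0,0,0,10.4],[0,0,0,10.4],[0,0,0,10.4]]]' >/dev/null
python3 -m creep '[[[0,0,0,10.4],[0,0,0,10.4],[0,0,0,0]]]' >/dev/null
python3 go.py 0.39 -0.387 0.20 52.8
python3 - <<'E'
from m import *
s=snapshot("top");T=world(s);save(s,"top4.png")
s=snapshot("side");S=world(s);save(s,"side4.png")
for P in(T,S):
    print("tin",tin(P,np.array([.457,-.299])))
    q=P.reshape(-1,3);q=q[~np.isnan(q[:,0])]
    g=q[(q[:,2]>.2)&(q[:,2]<.25)&(abs(q[:,0]-.48)<.05)&(abs(q[:,1]-.14)<.1)]
    print("post",len(g),g.mean(0),g.min(0).round(3),g.max(0).round(3))
    # obstacles near push start
    d=(q[:,:2]-[.39,-.387]); a=d@[.605,.797]; b=d@[-.797,.605]
    k=(a>-.08)&(a<.06)&(abs(b)<.13)&(q[:,2]>.01)&(q[:,2]<.2)
    print("near",k.sum(), np.c_[a,b,q[:,2]][k].min(0) if k.any() else"",np.c_[a,b,q[:,2]][k].max(0) if k.any() else"")
    # spout end
    g=q[(q[:,2]>.105)&(q[:,2]<.137)&(q[:,1]<-.04)&(q[:,1]>-.1)&(abs(q[:,0]-.637)<.04)]
    print("spout",circ(g,(.637,-.062),.017))
E
```

```text
shift [-33.9  27.7 111.8] turn 0.3 F [ 0.8  0.4 -0.5] t 13.325 pos [ 0.3884 -0.3435  0.3119] yaw 53.1 q [-0.83  0.02  1.23  0.    1.89 -0.19]
tin (array([ 0.458 , -0.2996,  0.0682]), 0.001, 138)
post 73 [0.47458129 0.1527302  0.23360322] [0.468 0.145 0.2  ] [0.486 0.162 0.247]
near 94 [ 0.04319903 -0.0455251   0.01044055] [0.0597991  0.0461331  0.06628116]
spout (array([ 0.6391, -0.0586]), 0.0021, 81)
tin (array([ 0.4557, -0.2986,  0.0679]), 0.0008, 437)
post 125 [0.47335146 0.14943293 0.22661855] [0.465 0.143 0.2  ] [0.486 0.164 0.246]
near 818 [-0.07995713 -0.0454399   0.01018199] [0.05998745 0.12983222 0.08183518]
spout (array([ 0.6315, -0.0628]), 0.0017, 9)
```

View pics/top4.png

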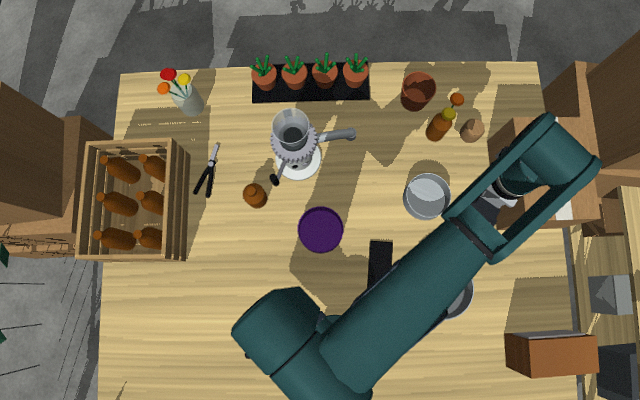

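The top view shows the post at (275,180), at about q 0.63, the third click. The tin at (427,196) hasn't moved, and the bottles and snips look as they were. Next I descend behind the tin.

```bash
python3 -m creep '[[[-34,28,0,0],[0,0,50,0],[0,0,50,0],[0,0,50,0],[0,0,50,0],[0,0,50,0],[0,0,27,0],[0,0,0,0]]]'
python3 go.py 0.39 -0.387 0.035 52.8
python3 - <<'E'
from m import *
o=get_obs();p=o["tool_pos"][:2];c=np.array([.457,-.299]);g=np.array([.637,-.061])
for P in [world(snapshot(n)) for n in("top","side")]: print(tin(P,c))
u=(g-c)/np.hypot(*(g-c));print("dir",np.degrees(np.arctan2(u[1],u[0])),np.hypot(*(g-c)),"along",(c-p)@u,"lat",(c-p)@[-u[1],u[0]])
E
```

```text
time: 14.42
tool_pos: [0.3888, -0.3859, 0.0333]
ee_rot: [-3.135, -0.002, 0.926]
wrist_force: [-0.5, -0.2, 1.2]
width: 0.0612
shift [-0.1  1.6 -1.7] turn 0.3 F [-0.5 -0.2  1.2] t 14.425 pos [ 0.3888 -0.3859  0.0333] yaw 53.1 q [-0.89  0.19  1.61  0.    1.35 -0.24]
(array([ 0.458 , -0.2998,  0.0683]), 0.001, 164)
(array([ 0.4558, -0.2975,  0.0679]), 0.0008, 104)
dir 52.89969161426523 0.29840241285887753 along 0.11049306190618337 lat -0.001987668067907255
```

```bash
python3 -m creep '[[[15,2,0,0],[13,0,0,0],[10,0,0,0],[10,0,0,0],[10,0,0,0],[10,0,0,0],[10,0,0,0],[0,0,0,0]]]'
cat > t.py <<'E'
from m import *
o=get_obs();p=o["tool_pos"][:2];g=np.array([.637,-.061]);y=o["ee_rot"][2];u=np.array([np.cos(y),np.sin(y)]);v=np.array([u[1],-u[0]])
c=p+.071*u
for n in("top","side"):
    f=tin(world(snapshot(n)),c); t=f[0][:2]
    print(n,f,"to spout: tool x %.1f y %.1f"%tuple(1e3*np.array([(g-t)@u,(g-t)@v])),"tin from tcp x %.1f y %.1f"%tuple(1e3*np.array([(t-p)@u,(t-p)@v])))
E
python3 t.py
```

```text
time: 15.52
tool_pos: [0.44, -0.326, 0.0365]
ee_rot: [3.141, -0.002, 0.925]
wrist_force: [0.1, -1.6, 0.5]
width: 0.0615
top (array([ 0.4821, -0.269 ,  0.0679]), 0.0009, 90) to spout: tool x 259.3 y -1.5 tin from tcp x 70.8 y -0.7
side (array([ 0.4797, -0.269 ,  0.0686]), 0.0011, 143) to spout: tool x 260.8 y 0.4 tin from tcp x 69.4 y -2.6
```

```bash
python3 -m creep '[[[10,0,0,0],[15,0,0,0],[18,0,0,0],[18,0,0,0],[18,0,0,0],[18,0,0,0],[13,0,0,0],[8,0,0,0]]]'
python3 -m creep '[[[10,0,0,0],[15,0,0,0],[18,0,0,0],[18,0,0,0],[12,0,0,0],[7,0,0,0],[4,0,0,0],[0,0,0,0]]]'
python3 t.py
```

```text
time: 16.62
tool_pos: [0.5106, -0.2319, 0.0364]
ee_rot: [-3.141, 0.0, 0.925]
wrist_force: [-0.7, -1.0, -1.1]
width: 0.0611
time: 17.62
tool_pos: [0.5611, -0.1654, 0.0366]
ee_rot: [3.141, -0.001, 0.924]
wrist_force: [0.2, 0.3, -0.0]
width: 0.0608
top (array([ 0.6026, -0.1086,  0.0688]), 0.0009, 61) to spout: tool x 58.7 y -1.2 tin from tcp x 70.4 y -1.1
side (array([ 0.6005, -0.1081,  0.069 ]), 0.0012, 148) to spout: tool x 59.6 y 0.8 tin from tcp x 69.5 y -3.0
```

```bash
python3 -m creep '[[[8,0,0,0],[10,0,0,0],[12,0,0,0],[12,0,0,0],[8,0,0,0],[5,0,0,0],[4,0,0,0],[0,0,0,0]]]'
python3 t.py
python3 - <<'E'
from h import *
save(snapshot("side"),"side5.png")
E
```

```text
time: 18.73
tool_pos: [0.5966, -0.1182, 0.0366]
ee_rot: [3.141, -0.001, 0.924]
wrist_force: [-1.3, -1.1, 2.1]
width: 0.0607
top (array([ 0.6384, -0.0621,  0.069 ]), 0.0008, 62) to spout: tool x 0.0 y -1.8 tin from tcp x 69.9 y -0.5
side (array([ 0.6357, -0.0611,  0.069 ]), 0.0011, 154) to spout: tool x 0.9 y 1.0 tin from tcp x 69.1 y -3.2
```

View pics/side5.png

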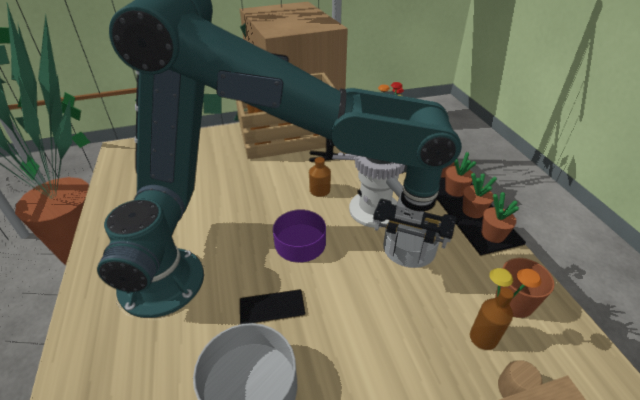

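The side view shows the tin under the spout at (410,245), with the gripper behind it. I back straight off, lift, and do the final check.

```bash
python3 -m creep '[[[-8,0,0,0],[-20,0,0,0],[-40,0,0,0],[-50,0,0,0],[-50,0,0,0],[-50,0,-40,0],[-50,0,-50,0],[0,0,-50,0]]]'
python3 -m creep '[[[-40,0,-40,0],[0,0,0,0],[0,0,0,0]]]'
python3 - <<'E'
from m import *
T=snapshot("top");S=snapshot("side");save(T,"top6.png");save(S,"side6.png")
for s,o in((T,"top1.npy"),(S,"side1.npy")):
    P=world(s);print("tin",tin(P,np.array([.637,-.061])))
    O=np.load(o)
    for Q in(O,P):
        q=Q.reshape(-1,3);q=q[~np.isnan(q[:,0])]
        for n,c,r,lo in(("squat",(.463,.226),.06,.02),("tall",(.65,-.33),.08,.03),("snips",(.555,.403),.1,.006)):
            g=q[(np.hypot(*(q[:,:2]-c).T)<r)&(q[:,2]>lo)&(q[:,2]<.17)];print(n,g.mean(0).round(3),len(g),end=" ")
        g=q[(q[:,2]>.236)&(q[:,2]<.25)&(abs(q[:,0]-.48)<.05)&(abs(q[:,1]-.14)<.1)];d=g.mean(0)[:2]-[.6015,.1045]
        print("q",np.arctan2(d[1],d[0])%(2*np.pi)-2.132)
E
```

```text
time: 19.88
tool_pos: [0.4355, -0.3295, 0.1701]
ee_rot: [-3.14, 0.001, 0.918]
wrist_force: [0.3, 0.5, 0.5]
width: 0.0612
time: 20.25
tool_pos: [0.414, -0.3586, 0.2085]
ee_rot: [-3.14, -0.001, 0.923]
wrist_force: [0.1, -0.1, -0.2]
width: 0.0614
tin (array([ 0.6385, -0.0615,  0.0687]), 0.0009, 128)
squat [0.466 0.231 0.083] 434 tall [ 0.665 -0.339  0.094] 428 snips [0.551 0.443 0.068] 1352 q 1.2634044736833676
squat [0.466 0.231 0.083] 435 tall [ 0.665 -0.339  0.094] 426 snips [0.551 0.443 0.067] 1352 q 0.6311651398061295
tin (array([ 0.6365, -0.0612,  0.0685]), 0.001, 95)
squat [0.465 0.22  0.07 ] 616 tall [ 0.664 -0.359  0.101] 1543 snips [0.549 0.458 0.082] 1702 q 1.2687392213375626
squat [0.461 0.214 0.055] 395 tall [ 0.664 -0.359  0.101] 1532 snips [nan nan nan] 0 q nan<stdin>:9: RuntimeWarning: Mean of empty slice.
  ret = um.true_divide(
<stdin>:10: RuntimeWarning: Mean of empty slice.
```

View pics/top6.png

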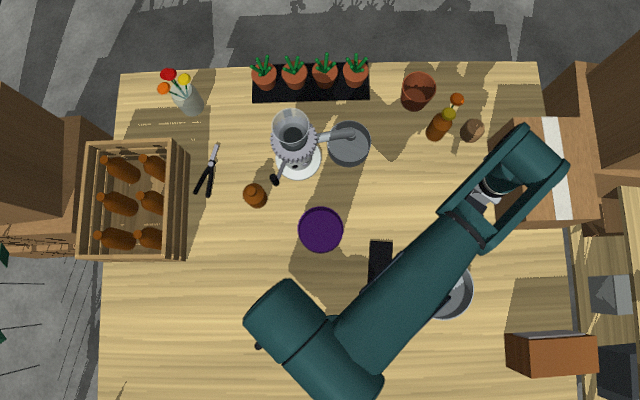

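The top view shows the tin at (349,144) with the spout end over its middle, and the post at (275,180). The bottles and snips haven't moved, and the gripper is clear. Handing in.

```bash
python3 -c "
from bench import ticket
print(ticket.close_job())"
```

```text
the job is handed in; nothing more can be done
None
```

I set the mill and handed the job in; no verdict is reported.

- **Ring:** I gripped the lever post and turned it clockwise from click 6 to the stop. There the lever moved only about 0.1° for each 2 mm commanded, and the tangential force rose to about 8 N. I then backed it off 36° and let go. The last top-camera check gave a ring angle of about 0.63 rad, which is the third click.
- **Tin:** I pushed the smaller aluminium tin along the counter from behind with the two part-open fingers. It finished at about (0.6375, -0.061). I measured the spout at about (0.637, -0.061), good to about 4 mm, so the tin is well inside 25 mm. I then withdrew the gripper well clear, and the wrist force read near zero.
- **Bystanders:** The top camera's before and after measurements of both bottles and of the region around the snips agree to within 1 mm.
- **Failed check:** In the last side picture the arm hid the snips, the lever and part of the squat bottle. The ring and the snips were therefore confirmed from the top camera only.

The job ended at about 20 s of the 67 s allowed.

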